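Cap the sample jars and lock down the incubation deck

ROBOT

A 6-joint arm with a two-finger parallel gripper is mounted at the origin on the work surface. World frame = base frame: x ahead of the robot, y to its left, z up, the work surface at z = 0. Lengths are in m, angles in rad, forces in N, time in s.
With the tool pointing down it reaches from about 0.4 to 0.925 m from the base axis. Payload 12.5 kg.
Tool frame: the origin (TCP) lies on the centre line of the jaws, within the pads' length; the fingertips stand ctrl.tips_ahead ahead of it and the grasp point (between the pads) lies 8 mm behind it (ctrl.tips_ahead is the distance from the TCP to the fingertips, in m); z points along the fingers, y is the line along which they close (so a half turn about z gives the same grasp; the last joint's range is limited). The gripper opens to 95 mm and grips with 3 to 60 N. Pads are 20 mm wide; open, the fingers measure 119 mm over their backs; the gripper's body (75 mm by 180 mm) begins 59 mm behind the grasp point.
Start: joints at [1.057, 0.491, 1.559, -0, 1.092, -0.106], TCP at [0.248, 0.574, 0.226] pointing down, gripper open.
Joint ranges: [-3.1, 3.1], [-0.84, 2.19], [0.05, 2.79], [-1.13, 4.28], [0.06, 2.93], [-2.69, 2.69]. Speed limits (rad/s): [2.22, 2.22, 2.79, 3.14, 3.14, 3.14].

INTERFACE

Orientations are given as a 3x3 rotation matrix whose columns are the frame's x, y, z axes.
In Python, from cell import ctrl, optics, order gives the robot as it stands. The module is installed in compiled form; this text tells all that it offers.
- The arm moves only by the shell command python3 -m creep 'ROWS' [FORCE]. ROWS is JSON, a list of rows, each a list of 7 numbers: the opening, from 0 (shut) to 1 (fully open), then the shift along the tool's x, y, z each as a share of 0.6 m, from -1 to 1, then the turn, a rotation vector about the tool's x, y, z each as a share of 90 degrees, from -1 to 1. A call has 1 to 12 rows; each row is the pose to reach, as a shift and turn from the pose commanded when the call began, along the tool's axes at that moment; what a row does not reach only later rows make up. A row lasts 1/8 s, in which the tool goes at most 62.5 mm and 10.7 degrees, less where a joint would pass 70% of its speed; a pose out of reach is approached as far as the arm can. A call with a number of a shift or a turn outside -1 to 1 is refused whole. A call with a gripper value outside its range is refused whole. The fingers move at their own pace and stop on an object; FORCE is the grip in N (left out, the last holds). Time passes only in rows, so rows that repeat a pose let the fingers close. It gives the time, the measured TCP pose, the force, the opening and the grip force at its end, in the units of the state.
- ctrl.read_state(): the state, without advancing time (a new reading comes with each control period).
- optics.capture(name): name is "side" or "top" or "wrist"; returns (picture, depth): 400x640x3 uint8, blue, green, red; 400x640 float32, m along the optical axis (not along the pixel's ray), 0 where there is no reading.
- optics.calibration(name): a dict with "camera_matrix" (3x3 intrinsics, pixels), "rvec" (rotation vector, rad) and "tvec" (3), from world to camera coordinates, as OpenCV has them; the wrist camera has in their place "hand_eye" (4x4, takes a point from camera to tool coordinates, whose origin is the TCP and whose axes are the flange's). Camera axes: x right, y down, z forward; pixel columns grow to the right and rows downward; lengths in m; the calibration is good to about 2 mm. A picture is of the moment at which its call begins: read the wrist's pose just before it. calibration takes no time and is no camera call.
- order.hand_in(): hands the job in; it is judged then, once.
The state is a dict: "time_s": time; "q": joint angles; "dq": joint speeds; "joint_efforts": joint torques, N m; "tcp_pos": TCP position; "eef_rot": TCP orientation; "contact_force": force on the tool from outside, world axes, zero at the start; "ft_torque": the same for the moment, N m; "finger_gap": finger opening in m; "grip_force": force on a finger pad.
Only numpy, scipy, OpenCV 4.12 (cv2) and the standard library are available. Lean on these libraries where they do the work, as an engineer would, in place of code of your own. Each camera call takes 0.05 s, during which the arm holds its last target. There are 200 camera calls.

TASK

Put an aluminium cap over every jar standing on the deck, taking the caps from the top of the nested stack: they are locked together, so ease the top one up a touch, twist it a quarter turn and lift it away while the rest of the stack stays put; leave any caps you do not need nested on the stack. When all the jars are capped, tighten the deck's black wing knob clockwise until its slip clutch gives and clicks over. Keep the jars upright on the deck and do not disturb the other things on the bench.

Things in the scene. Friction and masses are not known exactly. Their poses are not given: they have to be found in the camera images.
- stand: fixed round foot, 110 mm across, with a grey dummy cap under the stack. Origin: underside, z up; cap k (4 on top) sits 6 + 26 k mm above. A cap rests on the collar below; its lugs lie 3.5 mm under the lugs of the one below, so a straight pull lifts 3.5 mm and then drags the stack. Within that play turn it 70 to 110 degrees either way and it lifts off; 38 mm up it is clear.
- deck: fixed white deck, 270 mm (x) by 370 mm (y) by 12 mm thick with a steel lip 6 mm higher round its edge; the jars stand on it. A grey housing 85 x 74 mm, top 84 mm above the deck's underside, carries the wing knob near its +y end (centre at y = +137 mm). Origin: centre of the underside, z up.
- knob_axis (a point): fixed point on the vertical axis of the wing knob, 112 mm above the deck's underside. The wing is a black bar 46 mm long, 14 mm thick, standing from 14 mm below this point to 12 mm above it, to be pinched across its 14 mm from above; a round black skirt 42 mm across lies below it. Axes as the deck's.
- screw_flange (a joint): turn of the clamp screw (rad), seen as the steel flange with a small dark pointer under the knob; grows clockwise from above, 0 to the tight stop at 2.6. It stays where it is left and turns easily with the knob (about 0.04 N m).
- clutch (a joint): slip of the wing knob on the screw through its clutch (rad), clockwise from above positive, 0 at the start. The knob turns the screw along with it until the screw is tight; then the clutch gives at about 0.22 N m and the wing turns on while the flange stands still: 0.25 or more is a click. The wing's long direction lies along the deck's x axis turned clockwise by screw_flange + clutch.
- cap1: aluminium cap, lowest of four alike in the stack. 61 mm high, 50 g, open below: collar 77 mm across to 26 mm, step 50 mm to 38 mm, then the crown (the grip) 40 mm across from 37 to 61 mm. Origin: centre of the open rim, z up. Its lugs lie on its x axis, under two dark ribs and a dark line on top. How caps lock: see stand. On a jar its origin is 63 mm above the jar's.
- cap2: aluminium cap, second of four alike in the stack. 61 mm high, 50 g, open below: collar 77 mm across to 26 mm, step 50 mm to 38 mm, then the crown (the grip) 40 mm across from 37 to 61 mm. Origin: centre of the open rim, z up. Its lugs lie on its x axis, under two dark ribs and a dark line on top. How caps lock: see stand. On a jar its origin is 63 mm above the jar's.
- cap3: aluminium cap, third of four alike in the stack. 61 mm high, 50 g, open below: collar 77 mm across to 26 mm, step 50 mm to 38 mm, then the crown (the grip) 40 mm across from 37 to 61 mm. Origin: centre of the open rim, z up. Its lugs lie on its x axis, under two dark ribs and a dark line on top. How caps lock: see stand. On a jar its origin is 63 mm above the jar's.
- cap4: aluminium cap, top of four alike in the stack. 61 mm high, 50 g, open below: collar 77 mm across to 26 mm, step 50 mm to 38 mm, then the crown (the grip) 40 mm across from 37 to 61 mm. Origin: centre of the open rim, z up. Its lugs lie on its x axis, under two dark ribs and a dark line on top. How caps lock: see stand. On a jar its origin is 63 mm above the jar's.
- jar1: amber jar with a pale label band, standing on the deck; may be absent. Body 60 mm across, 58 mm high, neck 38 mm across up to 100 mm. The cap's inside is 45 mm across where it takes the neck (its crown's underside, 37 mm above the cap's rim, rests on the neck's top). Origin: centre of the underside, z up.
- jar2: amber jar with a pale label band, standing on the deck; may be absent. Body 60 mm across, 58 mm high, neck 38 mm across up to 100 mm. The cap's inside is 45 mm across where it takes the neck (its crown's underside, 37 mm above the cap's rim, rests on the neck's top). Origin: centre of the underside, z up.
- jar3: amber jar with a pale label band, standing on the deck; may be absent. Body 60 mm across, 58 mm high, neck 38 mm across up to 100 mm. The cap's inside is 45 mm across where it takes the neck (its crown's underside, 37 mm above the cap's rim, rests on the neck's top). Origin: centre of the underside, z up.
- jar4: amber jar with a pale label band, standing on the deck; may be absent. Body 60 mm across, 58 mm high, neck 38 mm across up to 100 mm. The cap's inside is 45 mm across where it takes the neck (its crown's underside, 37 mm above the cap's rim, rests on the neck's top). Origin: centre of the underside, z up.
- wash_bottle: bystander, leave alone: white bottle, 60 mm across, 120 mm high, upright
- marker: bystander, leave alone: black marker, 120 mm long, lying
- vial: bystander, leave alone: small white vial, 22 mm across, 40 mm high, on the deck beside the knob housing
Not all that is in view belongs to the job. Leave any orange or yellow look-alike of the stand alone.

How it is judged:
On the way, in this order (a step that is already met when the one before it is completed fails the run):
1. every jar on the deck has a cap seated over its neck (((horizontal distance between cap1 and jar1 below 0.007 m and z of cap1 in the frame of jar1 between 0.057 and 0.068 m and angle between cap1's own z axis and vertical below 0.12 rad) or (horizontal distance between cap2 and jar1 below 0.007 m and z of cap2 in the frame of jar1 between 0.057 and 0.068 m and angle between cap2's own z axis and vertical below 0.12 rad) or (horizontal distance between cap3 and jar1 below 0.007 m and z of cap3 in the frame of jar1 between 0.057 and 0.068 m and angle between cap3's own z axis and vertical below 0.12 rad) or (horizontal distance between cap4 and jar1 below 0.007 m and z of cap4 in the frame of jar1 between 0.057 and 0.068 m and angle between cap4's own z axis and vertical below 0.12 rad)) and ((horizontal distance between cap1 and jar2 below 0.007 m and z of cap1 in the frame of jar2 between 0.057 and 0.068 m and angle between cap1's own z axis and vertical below 0.12 rad) or (horizontal distance between cap2 and jar2 below 0.007 m and z of cap2 in the frame of jar2 between 0.057 and 0.068 m and angle between cap2's own z axis and vertical below 0.12 rad) or (horizontal distance between cap3 and jar2 below 0.007 m and z of cap3 in the frame of jar2 between 0.057 and 0.068 m and angle between cap3's own z axis and vertical below 0.12 rad) or (horizontal distance between cap4 and jar2 below 0.007 m and z of cap4 in the frame of jar2 between 0.057 and 0.068 m and angle between cap4's own z axis and vertical below 0.12 rad)) and ((horizontal distance between cap1 and jar3 below 0.007 m and z of cap1 in the frame of jar3 between 0.057 and 0.068 m and angle between cap1's own z axis and vertical below 0.12 rad) or (horizontal distance between cap2 and jar3 below 0.007 m and z of cap2 in the frame of jar3 between 0.057 and 0.068 m and angle between cap2's own z axis and vertical below 0.12 rad) or (horizontal distance between cap3 and jar3 below 0.007 m and z of cap3 in the frame of jar3 between 0.057 and 0.068 m and angle between cap3's own z axis and vertical below 0.12 rad) or (horizontal distance between cap4 and jar3 below 0.007 m and z of cap4 in the frame of jar3 between 0.057 and 0.068 m and angle between cap4's own z axis and vertical below 0.12 rad)) and ((horizontal distance between cap1 and jar4 below 0.007 m and z of cap1 in the frame of jar4 between 0.057 and 0.068 m and angle between cap1's own z axis and vertical below 0.12 rad) or (horizontal distance between cap2 and jar4 below 0.007 m and z of cap2 in the frame of jar4 between 0.057 and 0.068 m and angle between cap2's own z axis and vertical below 0.12 rad) or (horizontal distance between cap3 and jar4 below 0.007 m and z of cap3 in the frame of jar4 between 0.057 and 0.068 m and angle between cap3's own z axis and vertical below 0.12 rad) or (horizontal distance between cap4 and jar4 below 0.007 m and z of cap4 in the frame of jar4 between 0.057 and 0.068 m and angle between cap4's own z axis and vertical below 0.12 rad))), for 0.2 s.
2. the wing knob has been tightened until its clutch slipped (value of joint screw_flange above 2.55 rad and value of joint clutch above 0.25 rad), for 0.2 s.
At the end, for the whole second after the job is handed in: Every jar is upright on the deck with a cap seated over its neck (within 7 mm, 0.12 rad; origin 57 to 68 mm above the jar's); every other cap is nested at its own level (6 mm sideways, 4 mm in height); screw above 2.55 rad, clutch slipped over 0.25 rad; caps at rest (all of step 1 and all of step 2 and ((horizontal distance between cap1 and stand below 0.006 m and z of cap1 in the frame of stand between 0.028 and 0.036 m) or (horizontal distance between cap1 and jar1 below 0.007 m and z of cap1 in the frame of jar1 between 0.057 and 0.068 m and angle between cap1's own z axis and vertical below 0.12 rad) or (horizontal distance between cap1 and jar2 below 0.007 m and z of cap1 in the frame of jar2 between 0.057 and 0.068 m and angle between cap1's own z axis and vertical below 0.12 rad) or (horizontal distance between cap1 and jar3 below 0.007 m and z of cap1 in the frame of jar3 between 0.057 and 0.068 m and angle between cap1's own z axis and vertical below 0.12 rad) or (horizontal distance between cap1 and jar4 below 0.007 m and z of cap1 in the frame of jar4 between 0.057 and 0.068 m and angle between cap1's own z axis and vertical below 0.12 rad)) and ((horizontal distance between cap2 and stand below 0.006 m and z of cap2 in the frame of stand between 0.054 and 0.062 m) or (horizontal distance between cap2 and jar1 below 0.007 m and z of cap2 in the frame of jar1 between 0.057 and 0.068 m and angle between cap2's own z axis and vertical below 0.12 rad) or (horizontal distance between cap2 and jar2 below 0.007 m and z of cap2 in the frame of jar2 between 0.057 and 0.068 m and angle between cap2's own z axis and vertical below 0.12 rad) or (horizontal distance between cap2 and jar3 below 0.007 m and z of cap2 in the frame of jar3 between 0.057 and 0.068 m and angle between cap2's own z axis and vertical below 0.12 rad) or (horizontal distance between cap2 and jar4 below 0.007 m and z of cap2 in the frame of jar4 between 0.057 and 0.068 m and angle between cap2's own z axis and vertical below 0.12 rad)) and ((horizontal distance between cap3 and stand below 0.006 m and z of cap3 in the frame of stand between 0.08 and 0.088 m) or (horizontal distance between cap3 and jar1 below 0.007 m and z of cap3 in the frame of jar1 between 0.057 and 0.068 m and angle between cap3's own z axis and vertical below 0.12 rad) or (horizontal distance between cap3 and jar2 below 0.007 m and z of cap3 in the frame of jar2 between 0.057 and 0.068 m and angle between cap3's own z axis and vertical below 0.12 rad) or (horizontal distance between cap3 and jar3 below 0.007 m and z of cap3 in the frame of jar3 between 0.057 and 0.068 m and angle between cap3's own z axis and vertical below 0.12 rad) or (horizontal distance between cap3 and jar4 below 0.007 m and z of cap3 in the frame of jar4 between 0.057 and 0.068 m and angle between cap3's own z axis and vertical below 0.12 rad)) and ((horizontal distance between cap4 and stand below 0.006 m and z of cap4 in the frame of stand between 0.106 and 0.114 m) or (horizontal distance between cap4 and jar1 below 0.007 m and z of cap4 in the frame of jar1 between 0.057 and 0.068 m and angle between cap4's own z axis and vertical below 0.12 rad) or (horizontal distance between cap4 and jar2 below 0.007 m and z of cap4 in the frame of jar2 between 0.057 and 0.068 m and angle between cap4's own z axis and vertical below 0.12 rad) or (horizontal distance between cap4 and jar3 below 0.007 m and z of cap4 in the frame of jar3 between 0.057 and 0.068 m and angle between cap4's own z axis and vertical below 0.12 rad) or (horizontal distance between cap4 and jar4 below 0.007 m and z of cap4 in the frame of jar4 between 0.057 and 0.068 m and angle between cap4's own z axis and vertical below 0.12 rad)) and angle between each of jar1, jar2, jar3, jar4's own z axis and vertical below 0.1 rad and z of jar1 in the frame of deck between 0.008 and 0.018 m and z of jar2 in the frame of deck between 0.008 and 0.018 m and z of jar3 in the frame of deck between 0.008 and 0.018 m and z of jar4 in the frame of deck between 0.008 and 0.018 m and linear speed of each of cap1, cap2, cap3, cap4 below 0.02 m/s); the robot touches nothing.
It fails at once if a bystander (wash bottle, marker or vial) is disturbed: moved more than 30 mm (distance of any of wash_bottle, marker, vial from where it was at the start of the episode above 0.03 m).
Of jar1, jar2, jar3, jar4 only 3 to 4 are there at a start; the rules pass over those that are not, and their reading is None.
At some moment in a run one of jar1, jar2, jar3, jar4 may be knocked a few centimetres aside while the robot is not near it.
Once in a run the grip may slacken for a moment while it holds something.
It also fails if it takes over 210 s, if anything falls off the work surface, if the arm or the gripper's body presses on something with over 40 N, if the wrist force passes 120 N, or if a joint passes its speed limit or range.

## Working session

There is one attempt and no reset: what is moved stays moved. The work goes in short steps, Python scripts to look and compute and a shell command to move; the robot and the scene stay as the last step left them, time stands still between calls to the robot, and variables do not carry over. Pictures are saved under pics/ and viewed, at most 14 in all, crops included, and the job is handed in when it is done.

```bash
mkdir -p pics; cat > h.py <<'E'
import numpy as np, cv2
from cell import ctrl, optics, order
def cap(n):
    s=ctrl.read_state(); im,d=optics.capture(n); c=optics.calibration(n); K=np.array(c["camera_matrix"])
    if n=="wrist":
        T=np.eye(4); T[:3,:3]=s["eef_rot"]; T[:3,3]=s["tcp_pos"]; T=T@np.array(c["hand_eye"])
    else:
        R=cv2.Rodrigues(np.array(c["rvec"],float))[0]; T=np.eye(4); T[:3,:3]=R.T; T[:3,3]=-R.T@np.array(c["tvec"],float).ravel()
    v,u=np.mgrid[:400,:640]
    P=np.stack([(u-K[0,2])/K[0,0]*d,(v-K[1,2])/K[1,1]*d,d],-1)@T[:3,:3].T+T[:3,3]
    P[d==0]=np.nan
    return im,d,P,K,T
E
python3 - <<'E'
from h import *
s=ctrl.read_state(); print({k:np.round(v,3).tolist() for k,v in s.items()}, ctrl.tips_ahead)
for n in("top","side"):
    im,d,P,K,T=cap(n); cv2.imwrite(f"pics/{n}0.png",im); np.savez(f"{n}0.npz",im=im,P=P,T=T,K=K)
    print(n,np.round(T,3).tolist(),K[0,0], s["time_s"])
print(optics.calibration("wrist")["hand_eye"])
E
```

```text
{'time_s': 0.0, 'q': [1.057, 0.492, 1.559, -0.0, 1.092, -0.106], 'dq': [-0.0, -0.002, -0.0, -0.001, 0.002, 0.001], 'joint_efforts': [0.002, -61.265, -25.818, 0.069, 0.048, -0.0], 'tcp_pos': [0.248, 0.574, 0.225], 'eef_rot': [[-0.918, 0.397, -0.001], [0.397, 0.918, -0.001], [0.0, -0.001, -1.0]], 'contact_force': [0.181, -0.058, -0.271], 'ft_torque': [0.02, -0.033, 0.073], 'grip_force': 0.0, 'finger_gap': 0.095} 0.011
top [[-0.02, -0.991, 0.136, 0.383], [-1.0, 0.023, 0.02, 0.086], [-0.023, -0.135, -0.991, 0.906], [0.0, 0.0, 0.0, 1.0]] 370.0610526155314 0.0
side [[0.938, -0.2, 0.282, 0.174], [-0.345, -0.562, 0.751, -0.746], [0.008, -0.802, -0.597, 0.755], [0.0, 0.0, 0.0, 1.0]] 491.04348507195635 0.0
[[ 5.93819761e-04 -9.64175189e-01 -2.65265624e-01  7.51442426e-02]
 [ 9.99999823e-01  5.79004826e-04  1.34045142e-04  3.29691735e-04]
 [ 2.43470768e-05 -2.65265657e-01  9.64175363e-01 -1.59771192e-01]
 [ 0.00000000e+00  0.00000000e+00  0.00000000e+00  1.00000000e+00]]
```

View pics/top0.png

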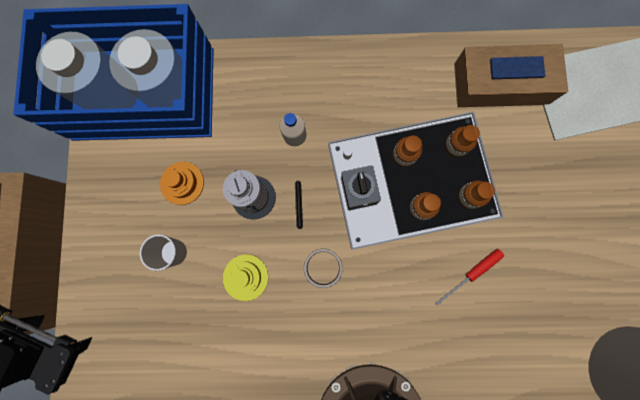

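View pics/side0.png

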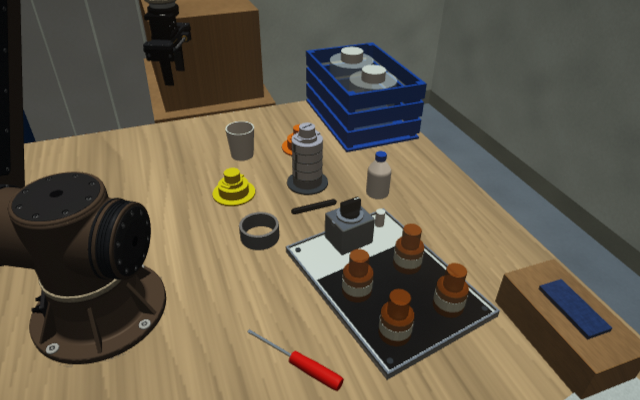

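The top view shows the grey cap stack at (240,187). The look-alikes are the orange stand at (181,182), the yellow one at (245,277), the white cup at (158,252) and the ring at (322,268). I choose the grey aluminium stack. Four jars have their tops at (410,145), (464,135), (427,203) and (480,190). The wing knob is at (361,184), the vial at (347,155) and the marker at (298,205).

```bash
cat >> h.py <<'E'
from scipy.optimize import least_squares
def disc(P,x,y,z,r,tz=.006,R=.05):
    """centre of a horizontal top disc of radius r near x,y at height z"""
    m=(abs(P[...,2]-z)<tz)&(np.hypot(P[...,0]-x,P[...,1]-y)<R)
    p=P[m]
    if len(p)<10: return None
    (c,rad)=cv2.minEnclosingCircle(p[:,:2].astype(np.float32))
    return np.round([*c,*p[:,:2].mean(0),rad,np.median(p[:,2])],4),len(p)
E
python3 - <<'E'
from h import *
d=np.load("top0.npz"); P=d["P"]; im=d["im"]
for n,(u,v) in dict(stack=(240,183),a=(410,143),b=(465,133),c=(427,202),e=(481,188),knob=(361,182),vial=(347,155)).items():
    p=np.nanmedian(P[v-2:v+3,u-2:u+3].reshape(-1,3),0); print(n,np.round(p,4), disc(P,p[0],p[1],p[2],.02,.005,.03))
# deck
s=np.load("side0.npz"); Ps=s["P"]
for n,z in(("stack",.171),):
    pass
for nm,Q in(("top",P),("side",Ps)):
  for n,(x,y,z) in dict(stack=(.59,.34,.171),).items():
    print(nm,disc(Q,x,y,z,.02,.005,.06))
# deck lip points: z~.018 
for Q in(P,Ps):
    m=(Q[...,2]>.012)&(Q[...,2]<.022)&(Q[...,0]>.3)&(Q[...,1]<.25)&(Q[...,1]>-.45)
    print(m.sum(),cv2.minAreaRect(Q[m][:,:2].astype(np.float32)))
c=cv2.resize(im[120:260,180:400],None,fx=3.6,fy=3.6,interpolation=cv2.INTER_CUBIC); cv2.imwrite("pics/crop1.png",c)
E
```

```text
stack [0.5256 0.2638 0.1709] (array([0.5224, 0.2717, 0.522 , 0.271 , 0.0202, 0.1713]), 303)
a [ 0.6175 -0.0972  0.1124] (array([ 0.6173, -0.1024,  0.6167, -0.102 ,  0.0193,  0.1124]), 229)
b [ 0.6371 -0.2191  0.1119] (array([ 0.6383, -0.231 ,  0.6376, -0.2304,  0.0193,  0.112 ]), 228)
c [ 0.4858 -0.1265  0.1119] (array([ 0.485 , -0.1362,  0.4856, -0.1354,  0.0195,  0.1121]), 245)
e [ 0.5131 -0.2435  0.1124] (array([ 0.5098, -0.2535,  0.5096, -0.2531,  0.0191,  0.1121]), 244)
knob [0.5306 0.0148 0.1237] (array([0.5304, 0.0132, 0.5301, 0.0124, 0.0232, 0.1241]), 142)
vial [0.6115 0.0389 0.0488] (array([0.6202, 0.0382, 0.6199, 0.0386, 0.0106, 0.052 ]), 63)
top None
side None
9216 ((0.578783392906189, -0.0842626690864563), (0.5849864482879639, 0.6328607797622681), 71.23513793945312)
7141 ((0.5217193365097046, -0.10004505515098572), (0.699015736579895, 0.4427308142185211), 89.90473937988281)
```

View pics/crop1.png

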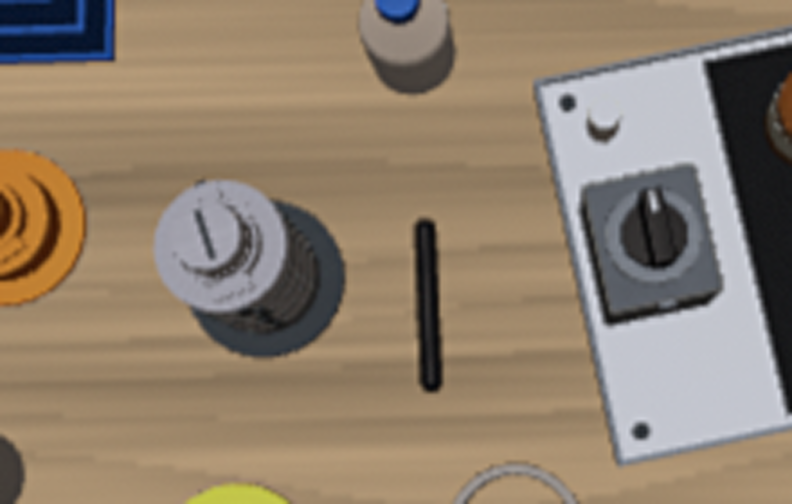

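The crop shows the stack's top cap with its dark line at crop (197,210)–(212,257), so its yaw is about 15°. It is the grey one with the crown, so the choice is confirmed. The wing on the knob lies roughly along world x. The measured heights of 171 mm for the stack top, 112 mm for the jar tops and 124 mm for the knob all match the description.

```bash
cat >> h.py <<'E'
from scipy.spatial.transform import Rotation as Ro
def plan(x,y,z,psi):
    """share numbers to go to x,y,z with tool x at world angle psi deg, tool down"""
    s=ctrl.read_state(); R=np.array(s["eef_rot"]); a=np.radians(psi)
    G=np.array([[np.cos(a),np.sin(a),0],[np.sin(a),-np.cos(a),0],[0,0,-1]])
    sh=R.T@(np.array([x,y,z])-s["tcp_pos"])/.6; rv=Ro.from_matrix(R.T@G).as_rotvec(degrees=True)/90
    print("shift",np.round(sh,4),"turn",np.round(rv,4),"steps",round(np.abs(sh).max()*.6/.0625,1),round(np.linalg.norm(rv)*90/10.7,1))
def st():
    s=ctrl.read_state(); R=np.array(s["eef_rot"]); print("t",round(s["time_s"],2),"tcp",np.round(s["tcp_pos"],4),"psi",round(np.degrees(np.arctan2(R[1,0],R[0,0])),2),"gap",round(s["finger_gap"],4),"grip",round(s["grip_force"],1),"F",np.round(s["contact_force"],1),"q6",round(s["q"][5],2))
E
python3 -c "
from h import *
plan(.522,.2715,.30,180)"
```

```text
shift [-0.6193 -0.281  -0.1246] turn [-6.000e-04 -2.000e-04 -2.596e-01] steps 5.9 2.2
```

```bash
python3 -m creep '[[1,-0.619,-0.281,-0.125,0,0,-0.26],[1,-0.619,-0.281,-0.125,0,0,-0.26],[1,-0.619,-0.281,-0.125,0,0,-0.26],[1,-0.619,-0.281,-0.125,0,0,-0.26],[1,-0.619,-0.281,-0.125,0,0,-0.26],[1,-0.619,-0.281,-0.125,0,0,-0.26],[1,-0.619,-0.281,-0.125,0,0,-0.26],[1,-0.619,-0.281,-0.125,0,0,-0.26],[1,-0.619,-0.281,-0.125,0,0,-0.26],[1,-0.619,-0.281,-0.125,0,0,-0.26]]' 30
python3 - <<'E'
from h import *
st()
im,d,P,K,T=cap("wrist"); np.savez("w1.npz",im=im,P=P); cv2.imwrite("pics/w1.png",im)
for z in(.171,):
    print(disc(P,.522,.2715,z,.02,.005,.045))
plan(.522,.2715,.161,180)
E
```

```text
time_s: 1.35
tcp_pos: [0.5211, 0.2725, 0.3004]
eef_rot: [[-1.0, -0.002, -0.001], [-0.002, 1.0, -0.0], [0.001, -0.0, -1.0]]
contact_force: [-0.5, -0.1, 0.5]
finger_gap: 0.0951
grip_force: 0.0
t 1.35 tcp [0.5211 0.2725 0.3004] psi -179.89 gap 0.0951 grip 0.0 F [-0.5 -0.1  0.5] q6 -1.2
(array([0.5213, 0.2718, 0.5204, 0.2717, 0.0202, 0.1717]), 1734)
shift [-0.0015 -0.0018  0.2325] turn [ 0.     -0.0003  0.0013] steps 2.2 0.0
```

View pics/w1.png

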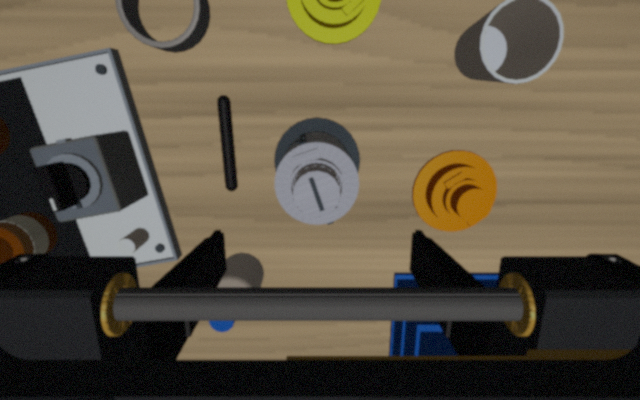

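The wrist view shows the stack crown at (318,190), with its line from (312,180) to (323,209). Its centre agrees with the top camera to within 1 mm. I descend and close.

```bash
python3 -m creep '[[1,-0.0015,-0.001,0.1,0,0,0],[1,-0.0015,-0.001,0.18,0,0,0],[1,-0.0015,-0.001,0.22,0,0,0],[1,-0.0015,-0.001,0.2325,0,0,0],[1,-0.0015,-0.001,0.2325,0,0,0],[0.3,-0.0015,-0.001,0.2325,0,0,0],[0.3,-0.0015,-0.001,0.2325,0,0,0],[0.3,-0.0015,-0.001,0.2325,0,0,0],[0.3,-0.0015,-0.001,0.2325,0,0,0],[0.3,-0.0015,-0.001,0.2325,0,0,0]]' 30
python3 -c "
from h import *
st()"
```

```text
time_s: 2.65
tcp_pos: [0.5229, 0.2711, 0.1612]
eef_rot: [[-1.0, -0.001, 0.0], [-0.001, 1.0, 0.0], [-0.0, 0.0, -1.0]]
contact_force: [-0.0, -0.6, 0.1]
finger_gap: 0.0506
grip_force: 0.0
t 2.65 tcp [0.5229 0.2711 0.1612] psi -179.97 gap 0.0506 grip 0.0 F [-0.  -0.6  0.1] q6 -1.21
```

```bash
python3 -m creep '[[0.3,0,0,0,0,0,0],[0.3,0,0,0,0,0,0],[0.3,0,0,0,0,0,0],[0.3,0,0,-0.001,0,0,0],[0.3,0,0,-0.002,0,0,0],[0.3,0,0,-0.003,0,0,0],[0.3,0,0,-0.003,0,0,0]]' 30
python3 -c "
from h import *
st()"
```

```text
time_s: 3.52
tcp_pos: [0.5228, 0.2711, 0.163]
eef_rot: [[-1.0, -0.001, 0.0], [-0.001, 1.0, 0.0], [-0.0, 0.0, -1.0]]
contact_force: [0.2, 0.5, -0.1]
finger_gap: 0.0394
grip_force: 30.0
t 3.52 tcp [0.5228 0.2711 0.163 ] psi -179.96 gap 0.0394 grip 30.0 F [ 0.2  0.5 -0.1] q6 -1.21
```

Gripped and raised 1.8 mm. Next is a +90° twist, then a lift of 60 mm.

```bash
python3 -m creep '[[0.3,0,0,0,0,0,0.1],[0.3,0,0,0,0,0,0.2],[0.3,0,0,0,0,0,0.3],[0.3,0,0,0,0,0,0.4],[0.3,0,0,0,0,0,0.5],[0.3,0,0,0,0,0,0.6],[0.3,0,0,0,0,0,0.7],[0.3,0,0,0,0,0,0.8],[0.3,0,0,0,0,0,0.9],[0.3,0,0,0,0,0,1],[0.3,0,0,0,0,0,1]]' 30
python3 -c "
from h import *
st()"
python3 -m creep '[[0.3,0,0,-0.006,0,0,0],[0.3,0,0,-0.02,0,0,0],[0.3,0,0,-0.05,0,0,0],[0.3,0,0,-0.1,0,0,0],[0.3,0,0,-0.16,0,0,0],[0.3,0,0,-0.16,0,0,0]]' 30
python3 - <<'E'
from h import *
st()
im,d,P,K,T=cap("side"); cv2.imwrite("pics/s1.png",cv2.resize(im[60:260,200:440],None,fx=2.5,fy=2.5))
im,d,P,K,T=cap("top"); cv2.imwrite("pics/t1.png",im)
for x,y in((.617,-.102),(.638,-.231),(.485,-.136),(.510,-.2535)): print(disc(P,x,y,.112,.02,.005,.045))
E
```

```text
time_s: 4.9
tcp_pos: [0.5228, 0.2711, 0.1629]
eef_rot: [[-0.002, 1.0, 0.0], [1.0, 0.002, 0.0], [0.0, 0.0, -1.0]]
contact_force: [0.5, 0.6, -0.2]
finger_gap: 0.0394
grip_force: 30.0
t 4.9 tcp [0.5228 0.2711 0.1629] psi 90.09 gap 0.0394 grip 30.0 F [ 0.5  0.6 -0.2] q6 0.36
time_s: 5.65
tcp_pos: [0.5236, 0.2714, 0.262]
eef_rot: [[-0.002, 1.0, 0.005], [1.0, 0.002, 0.002], [0.002, 0.005, -1.0]]
contact_force: [0.7, -0.3, -0.7]
finger_gap: 0.0391
grip_force: 30.0
t 5.65 tcp [0.5236 0.2714 0.262 ] psi 90.11 gap 0.0391 grip 30.0 F [ 0.7 -0.3 -0.7] q6 0.36
(array([ 0.6175, -0.1026,  0.6168, -0.1021,  0.0191,  0.1123]), 229)
(array([ 0.6378, -0.2313,  0.6376, -0.2307,  0.0192,  0.1122]), 232)
(array([ 0.4859, -0.1362,  0.4856, -0.1356,  0.0193,  0.1122]), 243)
(array([ 0.5098, -0.2535,  0.5095, -0.2529,  0.0189,  0.1123]), 248)
```

View pics/s1.png

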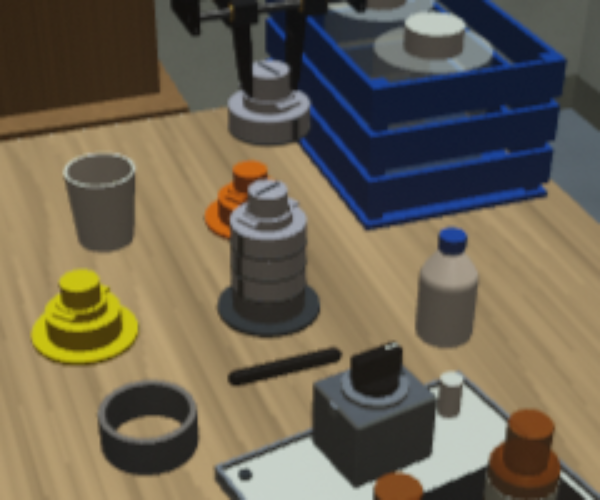

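Side view: cap 4 hangs from the gripper at (268,110), and the three others remain nested at (268,230). All the jars are unmoved.

```bash
python3 -c "
from h import *
plan(.6375,-.231,.262,90)"
```

```text
shift [-0.8369  0.1903 -0.0051] turn [ 0.0002 -0.0001  0.0009] steps 8.0 0.0
```

```bash
python3 -m creep '[[0.3,-0.837,0.19,0,0,0,0],[0.3,-0.837,0.19,0,0,0,0],[0.3,-0.837,0.19,0,0,0,0],[0.3,-0.837,0.19,0,0,0,0],[0.3,-0.837,0.19,0,0,0,0],[0.3,-0.837,0.19,0,0,0,0],[0.3,-0.837,0.19,0,0,0,0],[0.3,-0.837,0.19,0,0,0,0],[0.3,-0.837,0.19,0,0,0,0],[0.3,-0.837,0.19,0,0,0,0],[0.3,-0.837,0.19,0,0,0,0],[0.3,-0.837,0.19,0,0,0,0]]' 30
python3 - <<'E'
from h import *
st()
im,d,P,K,T=cap("side"); 
for x,y in((.617,-.102),(.638,-.231),(.485,-.136),(.510,-.2535)): print(disc(P,x,y,.112,.02,.005,.045))
plan(.6375,-.231,.1275,90)
E
```

```text
time_s: 7.25
tcp_pos: [0.6372, -0.2295, 0.2592]
eef_rot: [[-0.002, 1.0, 0.0], [1.0, 0.002, 0.0], [0.0, 0.0, -1.0]]
contact_force: [0.1, -0.4, 0.2]
finger_gap: 0.0399
grip_force: 30.0
t 7.25 tcp [ 0.6372 -0.2295  0.2592] psi 90.14 gap 0.0399 grip 30.0 F [ 0.1 -0.4  0.2] q6 -0.45
(array([ 0.6144, -0.1046,  0.6144, -0.1062,  0.0194,  0.1111]), 196)
(array([ 0.6357, -0.2336,  0.6352, -0.2346,  0.02  ,  0.1109]), 258)
(array([ 0.484 , -0.138 ,  0.4829, -0.1396,  0.0207,  0.111 ]), 238)
(array([ 0.5072, -0.2554,  0.507 , -0.257 ,  0.0203,  0.1111]), 303)
shift [-0.0022  0.0004  0.2196] turn [ 0.0002 -0.      0.0014] steps 2.1 0.0
```

```bash
python3 -m creep '[[0.3,-0.003,0,0.08,0,0,0],[0.3,-0.003,0,0.14,0,0,0],[0.3,-0.003,0,0.17,0,0,0],[0.3,-0.003,0,0.19,0,0,0],[0.3,-0.003,0,0.205,0,0,0],[0.3,-0.003,0,0.213,0,0,0],[0.3,-0.003,0,0.219,0,0,0],[0.3,-0.003,0,0.219,0,0,0]]' 30
python3 -c "
from h import *
st()"
```

```text
time_s: 8.3
tcp_pos: [0.6372, -0.2329, 0.1276]
eef_rot: [[-0.001, 1.0, 0.0], [1.0, 0.001, 0.0], [0.0, 0.0, -1.0]]
contact_force: [0.1, 0.5, -1.0]
finger_gap: 0.0395
grip_force: 30.0
t 8.3 tcp [ 0.6372 -0.2329  0.1276] psi 90.03 gap 0.0395 grip 30.0 F [ 0.1  0.5 -1. ] q6 -0.45
```

```bash
python3 -m creep '[[0.62,0,0,0,0,0,0],[0.62,0,0,0,0,0,0],[0.62,0,0,0,0,0,0],[0.62,0,0,0,0,0,0],[0.62,0,0,-0.05,0,0,0],[0.62,0,0,-0.14,0,0,0],[0.62,0,0,-0.24,0,0,0],[0.62,0,0,-0.24,0,0,0]]' 30
python3 - <<'E'
from h import *
st()
im,d,P,K,T=cap("wrist"); cv2.imwrite("pics/w2.png",im)
for x,y,z in((.617,-.102,.112),(.638,-.231,.136),(.485,-.136,.112),(.510,-.2535,.112)): print(disc(P,x,y,z,.02,.005,.045))
plan(.5222,.2715,.26,90)
E
```

```text
time_s: 9.3
tcp_pos: [0.6384, -0.2333, 0.2768]
eef_rot: [[-0.001, 1.0, 0.008], [1.0, 0.001, -0.004], [-0.004, 0.008, -1.0]]
contact_force: [-0.5, 0.1, -0.5]
finger_gap: 0.0591
grip_force: 0.0
t 9.3 tcp [ 0.6384 -0.2333  0.2768] psi 90.04 gap 0.0591 grip 0.0 F [-0.5  0.1 -0.5] q6 -0.45
(array([ 0.6164, -0.1026,  0.6164, -0.1029,  0.0191,  0.1126]), 1749)
(array([ 0.6368, -0.231 ,  0.6368, -0.2303,  0.02  ,  0.1367]), 1624)
(array([ 0.4848, -0.1359,  0.4859, -0.1361,  0.0192,  0.1126]), 1684)
(array([ 0.5091, -0.2539,  0.5101, -0.2527,  0.0192,  0.1126]), 1258)
shift [ 0.841  -0.1918  0.0207] turn [0.0023 0.0011 0.0004] steps 8.1 0.0
```

```bash
python3 -m creep '[[0.62,0.841,-0.192,0,0,0,0],[0.62,0.841,-0.192,0,0,0,0],[0.62,0.841,-0.192,0,0,0,0],[0.62,0.841,-0.192,0,0,0,0],[0.62,0.841,-0.192,0,0,0,0],[0.62,0.841,-0.192,0,0,0,0],[0.62,0.841,-0.192,0,0,0,0],[0.62,0.841,-0.192,0,0,0,0],[0.62,0.841,-0.192,0,0,0,0],[0.62,0.841,-0.192,0,0,0,0],[0.62,0.841,-0.192,0,0,0,0],[0.62,0.841,-0.192,0,0,0,0]]' 30
python3 - <<'E'
from h import *
st()
im,d,P,K,T=cap("wrist"); cv2.imwrite("pics/w3.png",im)
r=disc(P,.522,.2715,.145,.02,.005,.045); print(r)
m=(abs(P[...,2]-.145)<.006)&(np.hypot(P[...,0]-r[0][0],P[...,1]-r[0][1])<.016)
g=cv2.cvtColor(im,cv2.COLOR_BGR2GRAY); k=m&(g<np.median(g[m])-25); p=P[k][:,:2]
print(k.sum()); w,V=np.linalg.eigh(np.cov(p.T)); print(w**.5,np.degrees(np.arctan2(V[1,1],V[0,1])))
plan(.5222,.2715,.135,90)
E
```

```text
time_s: 10.85
tcp_pos: [0.5221, 0.2703, 0.2714]
eef_rot: [[0.001, 1.0, -0.0], [1.0, -0.001, -0.0], [-0.0, -0.0, -1.0]]
contact_force: [0.6, 0.7, -0.0]
finger_gap: 0.059
grip_force: 0.0
t 10.85 tcp [0.5221 0.2703 0.2714] psi 89.93 gap 0.059 grip 0.0 F [ 0.6  0.7 -0. ] q6 0.37
(array([0.5212, 0.2719, 0.5213, 0.2727, 0.0201, 0.1457]), 1774)
194
[0.00131597 0.00865232] -153.23979269669013
shift [1.700e-03 1.000e-04 2.275e-01] turn [ 0.      0.     -0.0008] steps 2.2 0.0
```

```bash
python3 -m creep '[[0.62,0.002,0,0.1,0,0,0],[0.62,0.002,0,0.18,0,0,0],[0.62,0.002,0,0.22,0,0,0],[0.62,0.002,0,0.2275,0,0,0],[0.62,0.002,0,0.2275,0,0,0],[0.3,0.002,0,0.2275,0,0,0],[0.3,0.002,0,0.2275,0,0,0],[0.3,0.002,0,0.2275,0,0,0],[0.3,0.002,0,0.2275,0,0,0],[0.3,0.002,0,0.2275,0,0,0],[0.3,0.002,0,0.2265,0,0,0],[0.3,0.002,0,0.2245,0,0,0]]' 30
python3 -m creep '[[0.3,0,0,0,0,0,-0.1],[0.3,0,0,0,0,0,-0.2],[0.3,0,0,0,0,0,-0.3],[0.3,0,0,0,0,0,-0.4],[0.3,0,0,0,0,0,-0.5],[0.3,0,0,0,0,0,-0.6],[0.3,0,0,0,0,0,-0.7],[0.3,0,0,0,0,0,-0.8],[0.3,0,0,0,0,0,-0.9],[0.3,0,0,0,0,0,-1],[0.3,0,0,0,0,0,-1]]' 30
python3 -m creep '[[0.3,0,0,-0.006,0,0,0],[0.3,0,0,-0.008,0,0,0]]' 30
python3 -c "
from h import *
st()"
```

```text
time_s: 12.4
tcp_pos: [0.5215, 0.2729, 0.1367]
eef_rot: [[-0.001, 1.0, -0.0], [1.0, 0.001, -0.0], [-0.0, -0.0, -1.0]]
contact_force: [0.1, -0.2, -0.5]
finger_gap: 0.0392
grip_force: 30.0
time_s: 13.78
tcp_pos: [0.5216, 0.2729, 0.1367]
eef_rot: [[-1.0, 0.0, -0.0], [0.0, 1.0, -0.0], [0.0, -0.0, -1.0]]
contact_force: [0.3, -0.1, -0.9]
finger_gap: 0.0391
grip_force: 30.0
time_s: 14.02
tcp_pos: [0.5217, 0.273, 0.142]
eef_rot: [[-1.0, 0.001, 0.0], [0.001, 1.0, 0.0], [-0.0, 0.0, -1.0]]
contact_force: [-0.0, -0.2, -1.2]
finger_gap: 0.0394
grip_force: 30.0
t 14.03 tcp [0.5217 0.273  0.142 ] psi 179.92 gap 0.0394 grip 30.0 F [-0.  -0.2 -1.2] q6 -1.2
```

```bash
python3 -m creep '[[0.3,0,0,-0.01,0,0,0],[0.3,0,0,-0.025,0,0,0],[0.3,0,0,-0.025,0,0,0]]' 30
python3 - <<'E'
from h import *
st()
im,d,P,K,T=cap("side"); cv2.imwrite("pics/s2.png",cv2.resize(im[100:220,240:380],None,fx=4,fy=4))
E
```

```text
time_s: 14.4
tcp_pos: [0.522, 0.2731, 0.1576]
eef_rot: [[-1.0, -0.0, 0.002], [-0.0, 1.0, 0.001], [-0.002, 0.001, -1.0]]
contact_force: [-0.8, -0.2, -0.2]
finger_gap: 0.0394
grip_force: 30.0
t 14.4 tcp [0.522  0.2731 0.1576] psi -179.98 gap 0.0394 grip 30.0 F [-0.8 -0.2 -0.2] q6 -1.2
```

View pics/s2.png

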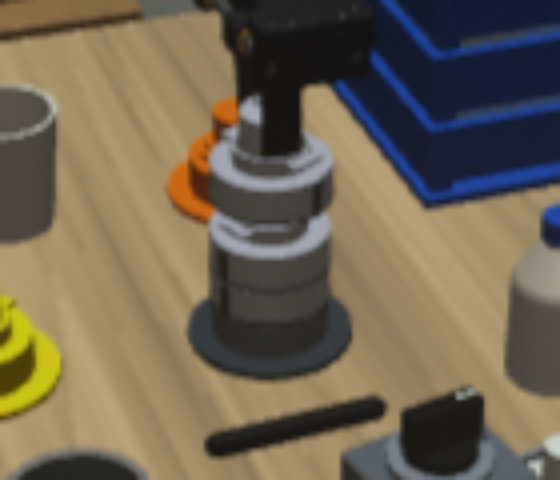

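The crop shows cap 3 clear of the rest at (270,185), with caps 2 and 1 still nested on the foot at (270,265). I lift and carry it.

```bash
python3 -m creep '[[0.3,0,0,-0.08,0,0,0],[0.3,0,0,-0.17,0,0,0],[0.3,0,0,-0.17,0,0,0]]' 30
python3 - <<'E'
from h import *
st()
im,d,P,K,T=cap("top"); 
for x,y,z in((.617,-.102,.112),(.638,-.231,.136),(.485,-.136,.112),(.510,-.2535,.112)): print(disc(P,x,y,z,.02,.005,.05))
plan(.6168,-.1026,.26,180)
E
```

```text
time_s: 14.82
tcp_pos: [0.5227, 0.2734, 0.2624]
eef_rot: [[-1.0, -0.001, 0.006], [-0.001, 1.0, 0.003], [-0.006, 0.003, -1.0]]
contact_force: [-0.0, 0.2, -1.1]
finger_gap: 0.0393
grip_force: 30.0
t 14.82 tcp [0.5227 0.2734 0.2624] psi -179.97 gap 0.0393 grip 30.0 F [-0.   0.2 -1.1] q6 -1.2
(array([ 0.6171, -0.1024,  0.6167, -0.102 ,  0.0191,  0.1123]), 230)
(array([ 0.638 , -0.2314,  0.637 , -0.2303,  0.0207,  0.1364]), 283)
(array([ 0.4853, -0.1363,  0.4855, -0.1355,  0.0191,  0.1122]), 244)
(array([ 0.5103, -0.253 ,  0.5095, -0.2528,  0.0193,  0.1122]), 248)
shift [-1.578e-01 -6.261e-01 -3.000e-04] turn [0.0007 0.0018 0.0004] steps 6.0 0.0
```

```bash
python3 -m creep '[[0.3,-0.158,-0.626,0,0,0,0],[0.3,-0.158,-0.626,0,0,0,0],[0.3,-0.158,-0.626,0,0,0,0],[0.3,-0.158,-0.626,0,0,0,0],[0.3,-0.158,-0.626,0,0,0,0],[0.3,-0.158,-0.626,0,0,0,0],[0.3,-0.158,-0.626,0,0,0,0],[0.3,-0.158,-0.626,0,0,0,0],[0.3,-0.158,-0.626,0,0,0,0],[0.3,-0.158,-0.626,0,0,0,0]]' 30
python3 - <<'E'
from h import *
st()
im,d,P,K,T=cap("side")
print(disc(P,.6144,-.1046,.111,.02,.005,.045)) 
plan(.6167,-.1026,.1275,180)
E
```

```text
time_s: 16.12
tcp_pos: [0.6165, -0.1012, 0.2586]
eef_rot: [[-1.0, -0.002, -0.0], [-0.002, 1.0, 0.0], [0.0, 0.0, -1.0]]
contact_force: [-0.4, 0.1, -0.7]
finger_gap: 0.0393
grip_force: 30.0
t 16.12 tcp [ 0.6165 -0.1012  0.2586] psi -179.87 gap 0.0393 grip 30.0 F [-0.4  0.1 -0.7] q6 -1.84
(array([ 0.6166, -0.1048,  0.6142, -0.1065,  0.0202,  0.1109]), 204)
shift [-1.000e-04 -2.100e-03  2.188e-01] turn [0.0001 0.0001 0.0014] steps 2.1 0.0
```

Jar unmoved. I lower the cap, check it, and release.

```bash
python3 -m creep '[[0.3,0,0,0.08,0,0,0],[0.3,0,0,0.14,0,0,0],[0.3,0,0,0.17,0,0,0],[0.3,0,0,0.19,0,0,0],[0.3,0,0,0.205,0,0,0],[0.3,0,0,0.213,0,0,0],[0.3,0,0,0.218,0,0,0],[0.3,0,0,0.218,0,0,0]]' 30
python3 -c "
from h import *
st()"
```

```text
time_s: 17.18
tcp_pos: [0.6167, -0.1027, 0.128]
eef_rot: [[-1.0, -0.001, 0.0], [-0.001, 1.0, -0.0], [-0.0, -0.0, -1.0]]
contact_force: [-0.1, 0.5, -0.5]
finger_gap: 0.0393
grip_force: 30.0
t 17.18 tcp [ 0.6167 -0.1027  0.128 ] psi -179.97 gap 0.0393 grip 30.0 F [-0.1  0.5 -0.5] q6 -1.84
```

```bash
python3 -m creep '[[0.62,0,0,0,0,0,0],[0.62,0,0,0,0,0,0],[0.62,0,0,0,0,0,0],[0.62,0,0,0,0,0,0],[0.62,0,0,-0.05,0,0,0],[0.62,0,0,-0.14,0,0,0],[0.62,0,0,-0.24,0,0,0],[0.62,0,0,-0.24,0,0,0]]' 30
python3 - <<'E'
from h import *
st()
im,d,P,K,T=cap("wrist")
for x,y,z in((.617,-.102,.136),(.485,-.136,.112),(.510,-.2535,.112)): print(disc(P,x,y,z,.02,.005,.045))
plan(.5218,.272,.25,180)
E
```

```text
time_s: 18.18
tcp_pos: [0.618, -0.1029, 0.2766]
eef_rot: [[-1.0, -0.001, 0.008], [-0.001, 1.0, -0.002], [-0.008, -0.002, -1.0]]
contact_force: [0.1, -0.2, -1.8]
finger_gap: 0.0588
grip_force: 0.0
t 18.18 tcp [ 0.618  -0.1029  0.2766] psi -179.96 gap 0.0588 grip 0.0 F [ 0.1 -0.2 -1.8] q6 -1.84
(array([ 0.6181, -0.1024,  0.6172, -0.1023,  0.0201,  0.1366]), 1617)
(array([ 0.4845, -0.1361,  0.4848, -0.1359,  0.0191,  0.1126]), 1767)
(array([ 0.5088, -0.2535,  0.5089, -0.2526,  0.0192,  0.1125]), 1724)
shift [0.1585 0.6247 0.0384] turn [-0.0006  0.0024  0.0004] steps 6.0 0.0
```

Seated, with the cap top at 136 mm. Next is cap 2, using a clockwise twist from psi 180.

```bash
python3 -m creep '[[0.62,0.158,0.625,0,0,0,0],[0.62,0.158,0.625,0,0,0,0],[0.62,0.158,0.625,0,0,0,0],[0.62,0.158,0.625,0,0,0,0],[0.62,0.158,0.625,0,0,0,0],[0.62,0.158,0.625,0,0,0,0],[0.62,0.158,0.625,0.03,0,0,0],[0.62,0.158,0.625,0.03,0,0,0],[0.62,0.158,0.625,0.03,0,0,0],[0.62,0.158,0.625,0.03,0,0,0]]' 30
python3 - <<'E'
from h import *
st()
im,d,P,K,T=cap("wrist"); cv2.imwrite("pics/w4.png",im)
r=disc(P,.522,.2715,.119,.02,.005,.045); print(r)
m=(abs(P[...,2]-.119)<.006)&(np.hypot(P[...,0]-r[0][0],P[...,1]-r[0][1])<.016)
g=cv2.cvtColor(im,cv2.COLOR_BGR2GRAY); k=m&(g<np.median(g[m])-25); p=P[k][:,:2]
print(k.sum()); w,V=np.linalg.eigh(np.cov(p.T)); print(w**.5,np.degrees(np.arctan2(V[1,1],V[0,1])))
plan(.522,.2722,.109,180)
E
```

```text
time_s: 19.48
tcp_pos: [0.5222, 0.2714, 0.2542]
eef_rot: [[-1.0, 0.001, 0.001], [0.001, 1.0, 0.0], [-0.001, 0.0, -1.0]]
contact_force: [-0.4, -0.3, 0.3]
finger_gap: 0.0591
grip_force: 0.0
t 19.48 tcp [0.5222 0.2714 0.2542] psi 179.95 gap 0.0591 grip 0.0 F [-0.4 -0.3  0.3] q6 -1.2
(array([0.5215, 0.2717, 0.5207, 0.2718, 0.02  , 0.1197]), 1675)
183
[0.00129041 0.00871651] -157.02798217696693
shift [0.0003 0.0012 0.242 ] turn [ 0.0001  0.0003 -0.0005] steps 2.3 0.0
```

```bash
python3 -m creep '[[0.62,0,0.001,0.1,0,0,0],[0.62,0,0.001,0.19,0,0,0],[0.62,0,0.001,0.235,0,0,0],[0.62,0,0.001,0.242,0,0,0],[0.62,0,0.001,0.242,0,0,0],[0.3,0,0.001,0.242,0,0,0],[0.3,0,0.001,0.242,0,0,0],[0.3,0,0.001,0.242,0,0,0],[0.3,0,0.001,0.242,0,0,0],[0.3,0,0.001,0.242,0,0,0],[0.3,0,0.001,0.241,0,0,0],[0.3,0,0.001,0.239,0,0,0]]' 30
python3 -m creep '[[0.3,0,0,0,0,0,0.1],[0.3,0,0,0,0,0,0.2],[0.3,0,0,0,0,0,0.3],[0.3,0,0,0,0,0,0.4],[0.3,0,0,0,0,0,0.5],[0.3,0,0,0,0,0,0.6],[0.3,0,0,0,0,0,0.7],[0.3,0,0,0,0,0,0.8],[0.3,0,0,0,0,0,0.9],[0.3,0,0,0,0,0,1],[0.3,0,0,0,0,0,1]]' 30
python3 -m creep '[[0.3,0,0,-0.006,0,0,0],[0.3,0,0,-0.016,0,0,0],[0.3,0,0,-0.03,0,0,0],[0.3,0,0,-0.03,0,0,0]]' 30
python3 - <<'E'
from h import *
st()
im,d,P,K,T=cap("side"); cv2.imwrite("pics/s3.png",cv2.resize(im[100:220,240:380],None,fx=4,fy=4))
E
```

```text
time_s: 21.02
tcp_pos: [0.5215, 0.2729, 0.1104]
eef_rot: [[-1.0, -0.001, -0.0], [-0.001, 1.0, -0.0], [0.0, -0.0, -1.0]]
contact_force: [0.7, -0.4, -0.2]
finger_gap: 0.0393
grip_force: 30.0
time_s: 22.4
tcp_pos: [0.5216, 0.2729, 0.1103]
eef_rot: [[-0.002, 1.0, -0.0], [1.0, 0.002, -0.0], [-0.0, -0.0, -1.0]]
contact_force: [0.4, -0.3, -1.1]
finger_gap: 0.0393
grip_force: 30.0
time_s: 22.9
tcp_pos: [0.5219, 0.273, 0.1294]
eef_rot: [[-0.001, 1.0, 0.001], [1.0, 0.001, 0.001], [0.001, 0.001, -1.0]]
contact_force: [-0.5, 0.3, -0.8]
finger_gap: 0.0392
grip_force: 30.0
t 22.9 tcp [0.5219 0.273  0.1294] psi 90.06 gap 0.0392 grip 30.0 F [-0.5  0.3 -0.8] q6 0.37
```

View pics/s3.png

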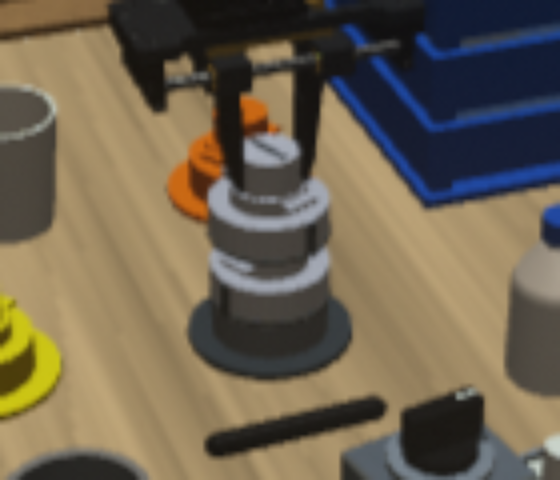

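The picture shows cap 2 free at (268,215) and cap 1 still on the foot at (268,285). I lift it to 0.26 m and check the jars.

```bash
python3 -m creep '[[0.3,0,0,-0.08,0,0,0],[0.3,0,0,-0.17,0,0,0],[0.3,0,0,-0.22,0,0,0],[0.3,0,0,-0.22,0,0,0]]' 30
python3 - <<'E'
from h import *
st()
im,d,P,K,T=cap("top"); 
for x,y,z in((.617,-.102,.136),(.638,-.231,.136),(.485,-.136,.112),(.510,-.2535,.112)): print(disc(P,x,y,z,.02,.005,.05))
plan(.5095,-.2535,.26,90)
E
```

```text
time_s: 23.45
tcp_pos: [0.5221, 0.2731, 0.2624]
eef_rot: [[-0.001, 1.0, 0.004], [1.0, 0.001, 0.002], [0.002, 0.004, -1.0]]
contact_force: [-0.3, -0.4, -0.3]
finger_gap: 0.0392
grip_force: 30.0
t 23.45 tcp [0.5221 0.2731 0.2624] psi 90.05 gap 0.0392 grip 30.0 F [-0.3 -0.4 -0.3] q6 0.37
(array([ 0.6191, -0.1028,  0.6186, -0.1017,  0.0203,  0.1363]), 270)
(array([ 0.638 , -0.2307,  0.6373, -0.2303,  0.0203,  0.1363]), 280)
(array([ 0.4856, -0.1361,  0.4855, -0.1356,  0.0189,  0.1121]), 243)
(array([ 0.5101, -0.2534,  0.5094, -0.2528,  0.0191,  0.1123]), 249)
shift [-8.773e-01 -2.080e-02  6.000e-04] turn [ 0.0006 -0.0003  0.0005] steps 8.4 0.0
```

```bash
python3 -m creep '[[0.3,-0.877,-0.021,0,0,0,0],[0.3,-0.877,-0.021,0,0,0,0],[0.3,-0.877,-0.021,0,0,0,0],[0.3,-0.877,-0.021,0,0,0,0],[0.3,-0.877,-0.021,0,0,0,0],[0.3,-0.877,-0.021,0,0,0,0],[0.3,-0.877,-0.021,0,0,0,0],[0.3,-0.877,-0.021,0,0,0,0],[0.3,-0.877,-0.021,0,0,0,0],[0.3,-0.877,-0.021,0,0,0,0],[0.3,-0.877,-0.021,0,0,0,0],[0.3,-0.877,-0.021,0,0,0,0]]' 30
python3 - <<'E'
from h import *
st()
im,d,P,K,T=cap("side")
print(disc(P,.507,-.2555,.111,.02,.005,.045)) 
plan(.5095,-.2537,.1275,90)
E
```

```text
time_s: 25.0
tcp_pos: [0.5094, -0.2521, 0.2601]
eef_rot: [[-0.002, 1.0, -0.0], [1.0, 0.002, 0.0], [0.0, -0.0, -1.0]]
contact_force: [-0.3, -0.2, 0.3]
finger_gap: 0.0391
grip_force: 30.0
t 25.0 tcp [ 0.5094 -0.2521  0.2601] psi 90.11 gap 0.0391 grip 30.0 F [-0.3 -0.2  0.3] q6 -0.58
(array([ 0.5083, -0.2556,  0.5067, -0.2573,  0.0199,  0.1111]), 316)
shift [-0.0025  0.      0.2214] turn [-0.0001 -0.0002  0.0013] steps 2.1 0.0
```

```bash
python3 -m creep '[[0.3,0,0,0.08,0,0,0],[0.3,0,0,0.14,0,0,0],[0.3,0,0,0.17,0,0,0],[0.3,0,0,0.19,0,0,0],[0.3,0,0,0.205,0,0,0],[0.3,0,0,0.214,0,0,0],[0.3,0,0,0.22,0,0,0],[0.3,0,0,0.22,0,0,0]]' 30
python3 -c "
from h import *
st()"
```

```text
time_s: 26.05
tcp_pos: [0.5094, -0.2534, 0.1285]
eef_rot: [[-0.001, 1.0, 0.0], [1.0, 0.001, -0.0], [-0.0, 0.0, -1.0]]
contact_force: [0.4, 0.1, -0.4]
finger_gap: 0.0394
grip_force: 30.0
t 26.05 tcp [ 0.5094 -0.2534  0.1285] psi 90.03 gap 0.0394 grip 30.0 F [ 0.4  0.1 -0.4] q6 -0.58
```

```bash
python3 -m creep '[[0.62,0,0,0,0,0,0],[0.62,0,0,0,0,0,0],[0.62,0,0,0,0,0,0],[0.62,0,0,0,0,0,0],[0.62,0,0,-0.05,0,0,0],[0.62,0,0,-0.14,0,0,0],[0.62,0,0,-0.24,0,0,0],[0.62,0,0,-0.24,0,0,0]]' 30
python3 - <<'E'
from h import *
st()
im,d,P,K,T=cap("wrist")
for x,y,z in((.617,-.102,.136),(.638,-.231,.136),(.485,-.136,.112),(.510,-.2535,.136)): print(disc(P,x,y,z,.02,.005,.045))
plan(.5218,.272,.25,90)
E
```

```text
time_s: 27.05
tcp_pos: [0.5105, -0.2539, 0.2768]
eef_rot: [[-0.001, 1.0, 0.007], [1.0, 0.001, -0.004], [-0.004, 0.007, -1.0]]
contact_force: [-1.6, 1.1, -0.9]
finger_gap: 0.0589
grip_force: 0.0
t 27.05 tcp [ 0.5105 -0.2539  0.2768] psi 90.04 gap 0.0589 grip 0.0 F [-1.6  1.1 -0.9] q6 -0.58
(array([ 0.6175, -0.1066,  0.6167, -0.113 ,  0.019 ,  0.1366]), 953)
(array([ 0.6363, -0.2311,  0.6357, -0.2303,  0.0202,  0.1366]), 1757)
(array([ 0.4844, -0.136 ,  0.4847, -0.1362,  0.0191,  0.1126]), 1677)
(array([ 0.5092, -0.2526,  0.509 , -0.252 ,  0.0201,  0.1367]), 1621)
shift [0.8759 0.0207 0.0385] turn [0.002  0.0012 0.0004] steps 8.4 0.0
```

Three are seated. Next is cap 1.

```bash
python3 -m creep '[[0.62,0.876,0.021,0,0,0,0],[0.62,0.876,0.021,0,0,0,0],[0.62,0.876,0.021,0,0,0,0],[0.62,0.876,0.021,0,0,0,0],[0.62,0.876,0.021,0,0,0,0],[0.62,0.876,0.021,0,0,0,0],[0.62,0.876,0.021,0,0,0,0],[0.62,0.876,0.021,0,0,0,0],[0.62,0.876,0.021,0.03,0,0,0],[0.62,0.876,0.021,0.03,0,0,0],[0.62,0.876,0.021,0.03,0,0,0],[0.62,0.876,0.021,0.03,0,0,0]]' 30
python3 - <<'E'
from h import *
st()
im,d,P,K,T=cap("wrist"); cv2.imwrite("pics/w5.png",im)
r=disc(P,.522,.2715,.093,.02,.005,.045); print(r)
m=(abs(P[...,2]-.093)<.006)&(np.hypot(P[...,0]-r[0][0],P[...,1]-r[0][1])<.016)
g=cv2.cvtColor(im,cv2.COLOR_BGR2GRAY); k=m&(g<np.median(g[m])-25); p=P[k][:,:2]
print(k.sum()); w,V=np.linalg.eigh(np.cov(p.T)); print(w**.5,np.degrees(np.arctan2(V[1,1],V[0,1])))
plan(.522,.272,.083,90)
E
```

```text
time_s: 28.6
tcp_pos: [0.5219, 0.2713, 0.2547]
eef_rot: [[0.001, 1.0, 0.0], [1.0, -0.001, 0.0], [0.0, 0.0, -1.0]]
contact_force: [0.0, -0.3, 0.2]
finger_gap: 0.0589
grip_force: 0.0
t 28.6 tcp [0.5219 0.2713 0.2547] psi 89.96 gap 0.0589 grip 0.0 F [ 0.  -0.3  0.2] q6 0.37
(array([0.5213, 0.2722, 0.5213, 0.2727, 0.02  , 0.0937]), 1433)
157
[0.00132822 0.00873378] -154.7471658532486
shift [ 0.0011 -0.      0.2864] turn [ 0.0003 -0.0001 -0.0005] steps 2.7 0.0
```

```bash
python3 -m creep '[[0.62,0.0005,0,0.1,0,0,0],[0.62,0.0005,0,0.2,0,0,0],[0.62,0.0005,0,0.27,0,0,0],[0.62,0.0005,0,0.286,0,0,0],[0.62,0.0005,0,0.286,0,0,0],[0.3,0.0005,0,0.286,0,0,0],[0.3,0.0005,0,0.286,0,0,0],[0.3,0.0005,0,0.286,0,0,0],[0.3,0.0005,0,0.286,0,0,0],[0.3,0.0005,0,0.286,0,0,0],[0.3,0.0005,0,0.285,0,0,0],[0.3,0.0005,0,0.283,0,0,0]]' 30
python3 -m creep '[[0.3,0,0,0,0,0,-0.1],[0.3,0,0,0,0,0,-0.2],[0.3,0,0,0,0,0,-0.3],[0.3,0,0,0,0,0,-0.4],[0.3,0,0,0,0,0,-0.5],[0.3,0,0,0,0,0,-0.6],[0.3,0,0,0,0,0,-0.7],[0.3,0,0,0,0,0,-0.8],[0.3,0,0,0,0,0,-0.9],[0.3,0,0,0,0,0,-1],[0.3,0,0,0,0,0,-1]]' 30
python3 -m creep '[[0.3,0,0,-0.006,0,0,0],[0.3,0,0,-0.016,0,0,0],[0.3,0,0,-0.03,0,0,0],[0.3,0,0,-0.03,0,0,0]]' 30
python3 -c "
from h import *
st()"
```

```text
time_s: 30.15
tcp_pos: [0.5215, 0.2726, 0.0848]
eef_rot: [[-0.001, 1.0, -0.0], [1.0, 0.001, 0.0], [0.0, -0.0, -1.0]]
contact_force: [-0.2, 0.1, -1.1]
finger_gap: 0.0394
grip_force: 30.0
time_s: 31.52
tcp_pos: [0.5215, 0.2726, 0.0846]
eef_rot: [[-1.0, 0.0, -0.0], [0.0, 1.0, -0.0], [0.0, -0.0, -1.0]]
contact_force: [-0.0, -0.3, -0.7]
finger_gap: 0.0392
grip_force: 30.0
time_s: 32.02
tcp_pos: [0.522, 0.2727, 0.1036]
eef_rot: [[-1.0, -0.0, 0.001], [-0.0, 1.0, 0.001], [-0.001, 0.001, -1.0]]
contact_force: [0.7, 0.3, -1.1]
finger_gap: 0.0394
grip_force: 30.0
t 32.02 tcp [0.522  0.2727 0.1036] psi -179.99 gap 0.0394 grip 30.0 F [ 0.7  0.3 -1.1] q6 -1.2
```

No drag from the fixed dummy cap. I lift it and check.

```bash
python3 -m creep '[[0.3,0,0,-0.08,0,0,0],[0.3,0,0,-0.17,0,0,0],[0.3,0,0,-0.26,0,0,0],[0.3,0,0,-0.26,0,0,0]]' 30
python3 - <<'E'
from h import *
st()
im,d,P,K,T=cap("top"); np.savez("top1.npz",im=im,P=P)
for x,y,z in((.617,-.102,.136),(.638,-.231,.136),(.485,-.136,.112),(.510,-.2535,.136)): print(disc(P,x,y,z,.02,.005,.05))
plan(.4852,-.1361,.26,180)
im,d,P,K,T=cap("side"); cv2.imwrite("pics/s4.png",im)
E
```

```text
time_s: 32.52
tcp_pos: [0.5227, 0.2731, 0.2627]
eef_rot: [[-1.0, -0.0, 0.007], [-0.0, 1.0, 0.003], [-0.007, 0.003, -1.0]]
contact_force: [0.7, -0.6, -0.9]
finger_gap: 0.0397
grip_force: 30.0
t 32.52 tcp [0.5227 0.2731 0.2627] psi -179.98 gap 0.0397 grip 30.0 F [ 0.7 -0.6 -0.9] q6 -1.2
(array([ 0.6189, -0.1022,  0.6186, -0.1017,  0.0199,  0.1365]), 271)
(array([ 0.6373, -0.231 ,  0.6373, -0.2305,  0.0205,  0.1364]), 278)
(array([ 0.4852, -0.1361,  0.4855, -0.1355,  0.0193,  0.1122]), 247)
(array([ 0.5102, -0.2522,  0.51  , -0.2518,  0.0203,  0.1363]), 296)
shift [ 0.0614 -0.6814 -0.0008] turn [0.0008 0.0019 0.0002] steps 6.5 0.0
```

View pics/s4.png

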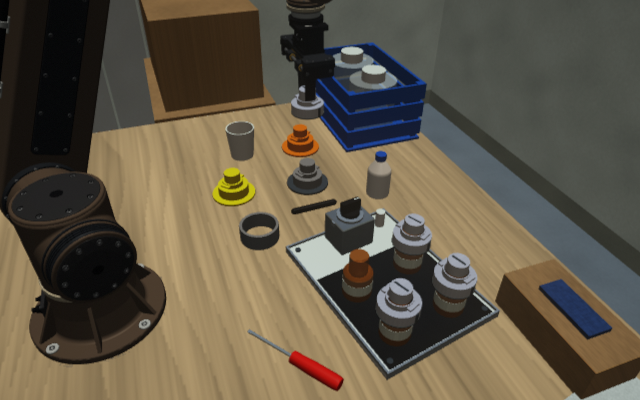

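The view shows three jars capped, at (411,240), (400,305) and (455,280). The last bare jar is at (358,272), cap 1 is in the gripper at (307,100), and the stand is left with its dummy at (307,175).

```bash
python3 -m creep '[[0.3,0.061,-0.681,0,0,0,0],[0.3,0.061,-0.681,0,0,0,0],[0.3,0.061,-0.681,0,0,0,0],[0.3,0.061,-0.681,0,0,0,0],[0.3,0.061,-0.681,0,0,0,0],[0.3,0.061,-0.681,0,0,0,0],[0.3,0.061,-0.681,0,0,0,0],[0.3,0.061,-0.681,0,0,0,0],[0.3,0.061,-0.681,0,0,0,0],[0.3,0.061,-0.681,0,0,0,0]]' 30
python3 - <<'E'
from h import *
st()
im,d,P,K,T=cap("side")
print(disc(P,.483,-.138,.111,.02,.005,.045)) 
plan(.4850,-.1361,.1275,180)
E
```

```text
time_s: 33.88
tcp_pos: [0.4852, -0.135, 0.2582]
eef_rot: [[-1.0, -0.002, -0.001], [-0.002, 1.0, 0.001], [0.001, 0.001, -1.0]]
contact_force: [0.1, -0.6, 0.2]
finger_gap: 0.0397
grip_force: 30.0
t 33.88 tcp [ 0.4852 -0.135   0.2582] psi -179.89 gap 0.0397 grip 30.0 F [ 0.1 -0.6  0.2] q6 -1.98
(array([ 0.4838, -0.1371,  0.4829, -0.1399,  0.0202,  0.1108]), 244)
shift [ 0.0004 -0.0019  0.2181] turn [ 0.0002 -0.0003  0.0013] steps 2.1 0.0
```

```bash
python3 -m creep '[[0.3,0,0,0.08,0,0,0],[0.3,0,0,0.14,0,0,0],[0.3,0,0,0.17,0,0,0],[0.3,0,0,0.19,0,0,0],[0.3,0,0,0.205,0,0,0],[0.3,0,0,0.213,0,0,0],[0.3,0,0,0.217,0,0,0],[0.3,0,0,0.217,0,0,0]]' 30
python3 -c "
from h import *
st()"
```

```text
time_s: 34.92
tcp_pos: [0.4854, -0.1361, 0.1286]
eef_rot: [[-1.0, -0.001, 0.0], [-0.001, 1.0, -0.0], [-0.0, -0.0, -1.0]]
contact_force: [0.5, 0.2, 0.5]
finger_gap: 0.0392
grip_force: 30.0
t 34.92 tcp [ 0.4854 -0.1361  0.1286] psi -179.97 gap 0.0392 grip 30.0 F [0.5 0.2 0.5] q6 -1.98
```

```bash
python3 -m creep '[[0.62,0,0,0,0,0,0],[0.62,0,0,0,0,0,0],[0.62,0,0,0,0,0,0],[0.62,0,0,0,0,0,0],[0.62,0,0,-0.05,0,0,0],[0.62,0,0,-0.14,0,0,0],[0.62,0,0,-0.24,0,0,0],[0.62,0,0,-0.24,0,0,0]]' 30
python3 - <<'E'
from h import *
st()
im,d,P,K,T=cap("wrist")
for x,y,z in((.617,-.102,.136),(.638,-.231,.136),(.485,-.136,.136),(.510,-.2535,.136)): print(disc(P,x,y,z,.02,.005,.045))
plan(.53,.013,.3,140)
E
```

```text
time_s: 35.92
tcp_pos: [0.4865, -0.1365, 0.2765]
eef_rot: [[-1.0, -0.001, 0.007], [-0.001, 1.0, -0.003], [-0.007, -0.003, -1.0]]
contact_force: [0.3, 0.4, -0.2]
finger_gap: 0.0589
grip_force: 0.0
t 35.92 tcp [ 0.4865 -0.1365  0.2765] psi -179.96 gap 0.0589 grip 0.0 F [ 0.3  0.4 -0.2] q6 -1.98
(array([ 0.6192, -0.1023,  0.6253, -0.1022,  0.0194,  0.1366]), 599)
(array([ 0.6421, -0.217 ,  0.6422, -0.2156,  0.012 ,  0.1365]), 101)
(array([ 0.4863, -0.1356,  0.4856, -0.1356,  0.02  ,  0.1367]), 1622)
(array([ 0.5085, -0.2529,  0.508 , -0.2519,  0.0204,  0.1366]), 1595)
shift [-0.0743  0.2485 -0.0434] turn [-1.000e-04  2.400e-03  4.448e-01] steps 2.4 3.7
```

All four jars are capped. Next I measure the wing's yaw, from the earlier top depth and the current wrist view.

```bash
cat >> h.py <<'E'
def wing(P,x=.5304,y=.0125):
    m=(P[...,2]>.117)&(P[...,2]<.13)&(np.hypot(P[...,0]-x,P[...,1]-y)<.032); p=P[m][:,:2]
    w,V=np.linalg.eigh(np.cov(p.T)); r=cv2.minAreaRect(p.astype(np.float32))
    print("wing",m.sum(),np.round(p.mean(0),4),np.round(r[0],4),np.round(r[1],4),"yaw",round(np.degrees(np.arctan2(V[1,1],V[0,1]))%180,1),"z",np.median(P[m][:,2]).round(4))
E
python3 - <<'E'
from h import *
wing(np.load("top0.npz")["P"]); wing(np.load("top1.npz")["P"])
wing(cap("wrist")[2])
plan(.5303,.0127,.27,190)
E
```

```text
wing 143 [0.5302 0.0125] [0.5308 0.012 ] [0.0459 0.0142] yaw 10.4 z 0.1241
wing 144 [0.5302 0.0125] [0.5304 0.0121] [0.0453 0.0142] yaw 10.3 z 0.1241
wing 827 [0.5276 0.0104] [0.529  0.0116] [0.0458 0.0143] yaw 9.6 z 0.1244
shift [-0.0755  0.2477  0.0041] turn [-1.000e-04  4.000e-04 -1.107e-01] steps 2.4 0.9
```

```bash
python3 -m creep '[[0.62,-0.075,0.248,0,0,0,-0.111],[0.62,-0.075,0.248,0,0,0,-0.111],[0.62,-0.075,0.248,0,0,0,-0.111],[0.62,-0.075,0.248,0,0,0,-0.111],[0.62,-0.075,0.248,0,0,0,-0.111],[0.62,-0.075,0.248,0,0,0,-0.111]]' 30
python3 - <<'E'
from h import *
st(); im,d,P,K,T=cap("wrist"); cv2.imwrite("pics/w6.png",im); wing(P)
plan(.5299,.0123,.1135,190)
E
```

```text
time_s: 36.78
tcp_pos: [0.5299, 0.0118, 0.272]
eef_rot: [[-0.985, -0.173, -0.001], [-0.173, 0.985, 0.0], [0.001, 0.0, -1.0]]
contact_force: [-0.9, -0.2, -0.1]
finger_gap: 0.059
grip_force: 0.0
t 36.77 tcp [0.5299 0.0118 0.272 ] psi -170.05 gap 0.059 grip 0.0 F [-0.9 -0.2 -0.1] q6 -1.85
wing 818 [0.5284 0.012 ] [0.5296 0.0122] [0.0465 0.0136] yaw 10.0 z 0.1244
shift [-1.000e-04  7.000e-04  2.644e-01] turn [ 0.0001 -0.0003 -0.0006] steps 2.5 0.0
```

View pics/w6.png

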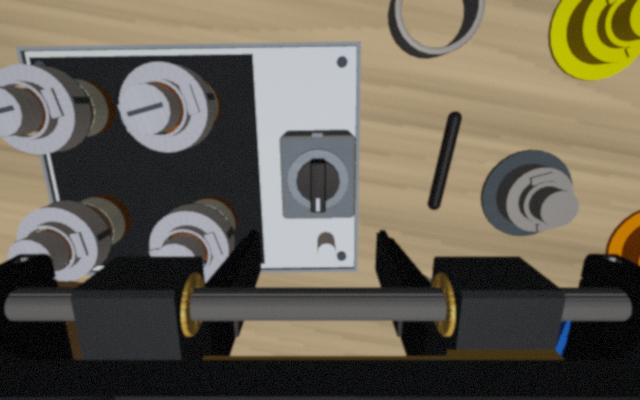

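The wrist view shows the wing upright at (318,185), with the pad line across its 14 mm. I descend and grip.

```bash
python3 -m creep '[[0.5,0,0,0.1,0,0,0],[0.5,0,0,0.19,0,0,0],[0.5,0,0,0.25,0,0,0],[0.5,0,0,0.264,0,0,0],[0.5,0,0,0.264,0,0,0],[0,0,0,0.264,0,0,0],[0,0,0,0.264,0,0,0],[0,0,0,0.264,0,0,0],[0,0,0,0.264,0,0,0],[0,0,0,0.264,0,0,0],[0,0,0,0.264,0,0,0]]' 40
python3 -c "
from h import *
st()"
```

```text
time_s: 38.2
tcp_pos: [0.5305, 0.0122, 0.1145]
eef_rot: [[-0.985, -0.174, 0.001], [-0.174, 0.985, -0.001], [-0.001, -0.001, -1.0]]
contact_force: [0.0, -5.5, 3.6]
finger_gap: 0.0135
grip_force: 40.0
t 38.2 tcp [0.5305 0.0122 0.1145] psi -169.96 gap 0.0135 grip 40.0 F [ 0.  -5.5  3.6] q6 -1.85
```

```bash
python3 -m creep '[[0,0,0,0,0,0,0.09],[0,0,0,0,0,0,0.18],[0,0,0,0,0,0,0.27],[0,0,0,0,0,0,0.36],[0,0,0,0,0,0,0.45],[0,0,0,0,0,0,0.54],[0,0,0,0,0,0,0.63],[0,0,0,0,0,0,0.72],[0,0,0,0,0,0,0.81],[0,0,0,0,0,0,0.9],[0,0,0,0,0,0,0.9]]' 40
python3 -c "
from h import *
st();print(np.round(ctrl.read_state()['ft_torque'],3))"
```

```text
time_s: 39.58
tcp_pos: [0.5303, 0.0116, 0.1145]
eef_rot: [[-0.325, 0.946, 0.0], [0.946, 0.325, -0.002], [-0.002, -0.0, -1.0]]
contact_force: [-2.3, -10.4, 3.9]
finger_gap: 0.0134
grip_force: 40.0
t 39.58 tcp [0.5303 0.0116 0.1145] psi 108.94 gap 0.0134 grip 40.0 F [ -2.3 -10.4   3.9] q6 -0.43
[-2.132  0.356 -0.004]
```

```bash
python3 -m creep '[[0,-0.0015,-0.0005,0,0,0,0.09],[0,-0.0015,-0.0005,0,0,0,0.18],[0,-0.0015,-0.0005,0,0,0,0.27],[0,-0.0015,-0.0005,0,0,0,0.36],[0,-0.0015,-0.0005,0,0,0,0.45],[0,-0.0015,-0.0005,0,0,0,0.54],[0,-0.0015,-0.0005,0,0,0,0.63],[0,-0.0015,-0.0005,0,0,0,0.7]]' 40
python3 -c "
from h import *
st();print(np.round(ctrl.read_state()['ft_torque'],3))"
python3 -m creep '[[0,0,0,0,0,0,0.09],[0,0,0,0,0,0,0.18],[0,0,0,0,0,0,0.27],[0,0,0,0,0,0,0.36],[0,0,0,0,0,0,0.36]]' 40
python3 -c "
from h import *
st();print(np.round(ctrl.read_state()['ft_torque'],3))"
```

```text
time_s: 40.58
tcp_pos: [0.5298, 0.0114, 0.1144]
eef_rot: [[0.697, 0.717, -0.001], [0.717, -0.697, -0.001], [-0.001, -0.0, -1.0]]
contact_force: [-3.9, -4.2, 7.3]
finger_gap: 0.0139
grip_force: 40.0
t 40.58 tcp [0.5298 0.0114 0.1144] psi 45.82 gap 0.0139 grip 40.0 F [-3.9 -4.2  7.3] q6 0.67
[-1.02   0.906  0.095]
time_s: 41.2
tcp_pos: [0.5295, 0.0116, 0.1144]
eef_rot: [[0.972, 0.234, -0.001], [0.234, -0.972, -0.0], [-0.001, 0.0, -1.0]]
contact_force: [-4.9, -3.1, 7.0]
finger_gap: 0.0139
grip_force: 40.0
t 41.2 tcp [0.5295 0.0116 0.1144] psi 13.54 gap 0.0139 grip 40.0 F [-4.9 -3.1  7. ] q6 1.23
[-0.747  1.057 -0.035]
```

```bash
python3 -m creep '[[0.5,0,0,0,0,0,0],[0.5,0,0,0,0,0,0],[0.5,0,0,0,0,0,0],[0.5,0,0,0,0,0,0],[0.5,0,0,-0.08,0,0,0],[0.5,0,0,-0.18,0,0,0],[0.5,0,0,-0.26,0,0,0],[0.5,0,0,-0.26,0,0,0]]' 40
python3 - <<'E'
from h import *
st(); im,d,P,K,T=cap("wrist"); wing(P); im0=cv2.imread("pics/w6.png")
k=lambda i,u,v:cv2.resize(i[max(v-55,0):v+55,u-55:u+55],(390,390),interpolation=cv2.INTER_CUBIC)
m=(P[...,2]>.117)&(P[...,2]<.13)&(np.hypot(P[...,0]-.53,P[...,1]-.012)<.03); v,u=[int(q.mean()) for q in np.where(m)]; print(u,v)
cv2.imwrite("pics/kn.png",np.hstack([k(im0,318,185),k(im,u,v)]))
E
```

```text
time_s: 42.2
tcp_pos: [0.5312, 0.0118, 0.2734]
eef_rot: [[0.972, 0.236, 0.006], [0.236, -0.972, -0.001], [0.006, 0.002, -1.0]]
contact_force: [1.1, 0.2, -0.0]
finger_gap: 0.0474
grip_force: 0.0
t 42.2 tcp [0.5312 0.0118 0.2734] psi 13.64 gap 0.0474 grip 0.0 F [ 1.1  0.2 -0. ] q6 1.23
wing 785 [0.5312 0.0129] [0.5302 0.0129] [0.0451 0.0134] yaw 14.2 z 0.1245
316 187
```

View pics/kn.png

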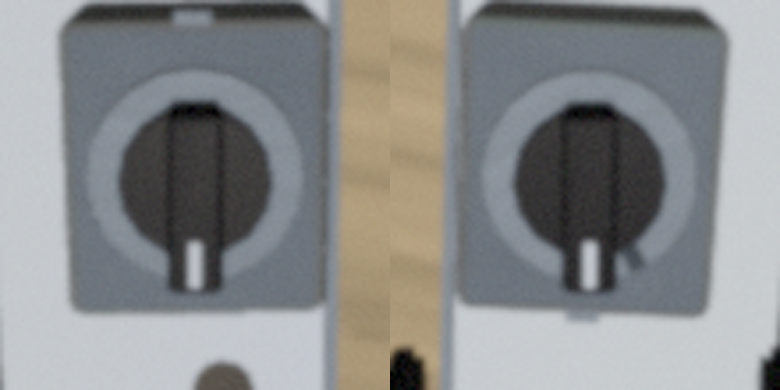

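The left panel (before) has the pointer hidden under the wing. The right panel (after) shows the flange pointer at (635,258), about 28° behind the white wing end at (590,265). The wing turned 176° in all, so the screw is at its stop and the clutch has slipped by about 0.47 rad. I do a last check of the whole scene.

```bash
python3 -m creep '[[0.5,0,0,-0.2,0,0,0],[0.5,0,0,-0.2,0,0,0],[0.5,0,0,-0.2,0,0,0],[0.5,0,0,-0.2,0,0,0]]' 30
python3 - <<'E'
from h import *
st(); im,d,P,K,T=cap("side"); cv2.imwrite("pics/fin.png",im)
for x,y,z in((.617,-.102,.136),(.638,-.231,.136),(.485,-.136,.136),(.510,-.2535,.136)): print(disc(P,x,y,z,.02,.005,.05))
E
```

```text
time_s: 42.75
tcp_pos: [0.5298, 0.0119, 0.388]
eef_rot: [[0.972, 0.236, -0.003], [0.236, -0.972, 0.0], [-0.003, -0.001, -1.0]]
contact_force: [0.0, 1.0, -0.6]
finger_gap: 0.0476
grip_force: 0.0
t 42.75 tcp [0.5298 0.0119 0.388 ] psi 13.62 gap 0.0476 grip 0.0 F [ 0.   1.  -0.6] q6 1.23
(array([ 0.6179, -0.1045,  0.6156, -0.1054,  0.0213,  0.1353]), 222)
(array([ 0.6355, -0.233 ,  0.6345, -0.2344,  0.021 ,  0.135 ]), 299)
(array([ 0.4858, -0.1376,  0.4849, -0.139 ,  0.0209,  0.1354]), 269)
(array([ 0.5085, -0.2543,  0.5074, -0.2562,  0.0208,  0.1352]), 353)
```

View pics/fin.png

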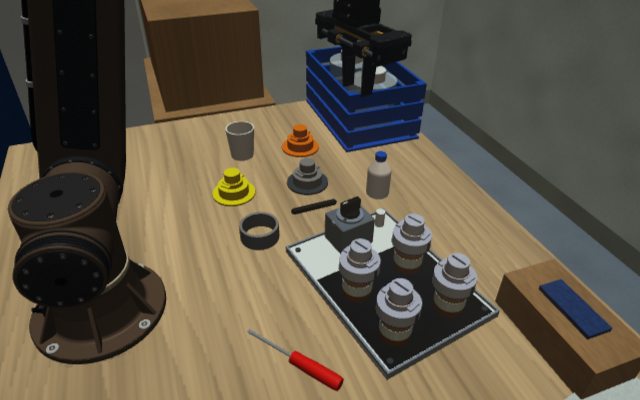

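All four jars are capped and upright, at (411,240), (358,265), (400,305) and (455,280). The bystanders are in place and the arm is clear, so I hand in.

```bash
python3 -c "
from cell import order
print(order.hand_in())"
```

```text
the job is handed in; nothing more can be done
None
```

The job is handed in, though it returned no verdict: all four jars on the deck are capped, and the knob is tightened to its stop with the clutch slipped about 0.47 rad, both as estimated from the camera images.

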